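# Lock out the photometer, load the reference cell, reset the stop

## Task

Press the mushroom stop on the sloped box down until it stays down by itself, so the photometer is safe to load. Take the grooved square reference cell from the steel tray and push it into the photometer's square well, fully home past the side ball until it clicks and is held, and let go of it. Only then turn the mushroom clockwise until it springs back up, and let go; leave everything else where it stands.

Things in the scene. Friction and masses are not known exactly. Their poses are not given: they have to be found in the camera images.
- stop_mount (a point): Foot of the mushroom stop, fixed: the point where the button's axis meets the sloped panel of the grey stop box (box 115 mm deep, 100 mm wide, top edge 108 mm over the bench; the panel is about 100 mm x 115 mm and this point, at its centre, is 76 mm over the bench). Its z axis is the button's axis, pointing out of the panel, leaning 0.58 rad (33 deg) from vertical towards the box's front (the robot's side); y is level. A steel collar 34 mm wide, 6 mm high surrounds the stem.
- stop_top (a point): Centre of the flat top of the black mushroom head; moves and turns with it, z axis out along the button's axis. The head is round, 44 mm across, 20 mm thick along its axis (straight-sided and ribbed from 2 mm to 17 mm under the top), with a raised bar on its top. At rest the top is 36 mm from the panel and the underside 16 mm; pressed and latched they are about 27.5 mm and 7.5 mm.
- stop_push (a joint): How far the mushroom is pressed along its axis, m: 0 up, 0.009 hard stop. Sprung (1 N at the top, 4 N at the bottom, up to about 5 N while it passes the latch). Beyond about 0.0085 a latch snaps in and it then stays at about 0.0084 with nothing touching it; pulling does not free it, only turning the head does. Once freed it springs up to 0 as soon as it is not held down.
- stop_turn (a joint): Turn of the mushroom head about its axis, rad: 0 at rest, grows clockwise seen from outside, looking at its top; hard stop at 0.95. A weak spring (under 0.05 N m) turns it back to 0 when let go. Turned past about 0.45 while pressed, it frees the latch (turn 0.7 to 0.9 to be sure, then let go: it springs up and turns back).
- photometer: White block 140 x 140 mm, 70 mm high, fixed, screen on the far part of its top. Origin: centre of its underside; x axis points away from the robot at yaw 0. The cell well is 20 mm towards its front (-x) from the centre.
- well_mouth (a point): Centre of the mouth of the square well, at the photometer's top face, axes as the photometer's. Well 27.4 mm square, sides along the photometer's x and y, 40 mm deep, 3 mm chamfer at the mouth.
- well_floor (a point): Centre of the well's floor, 30 mm over the bench, 40 mm under the mouth, axes as the photometer's.
- cell_ball (a joint): How far the steel ball (10 mm across) in the +x wall of the well is pushed back, m: 0 out (it stands 4 mm into the well, centre 21 mm over the floor), 0.0045 fully back. The ball gives way to the cell's foot at about 4 to 10 N of downward push, and springs out again into the cell's groove (to below 0.0015) in the last 3 mm of the way.
- cell: Reference cell: upright aluminium block 25 x 25 mm, 76.5 mm high, 90 g, with a small glass window, a groove 4 mm deep and 10.5 mm high all round from 18 mm to 28.5 mm over its foot, and a foot tapered to 20 mm over 4 mm. Origin: centre of its underside, x and y normal to its flats; any of its four sides may face the ball. Stands upright in the tray with its foot 4 mm over the bench; home in the well its top is 36 mm over the photometer.
- cell_foot (a point): Centre of the cell's underside, same as the cell's origin.
- cell_top (a point): Centre of the cell's top, 76.5 mm over its foot.
- tray: Shallow steel tray 80 mm (x) by 215 mm (y), fixed, rim 12 mm high, floor 4 mm thick; origin: centre of its underside. Cell, vial and weight stand in it in a row along its y axis, 68 mm apart, in any order.
- vial: Bystander: round glass vial with black cap, 27 mm across, 72 mm high, standing in the tray. Origin: centre of its underside.
- weight: Bystander: steel calibration weight, 34 mm across, 50 mm high with a knob, standing in the tray. Origin: centre of its underside.
- flask: Bystander: conical glass flask 82 mm across, 122 mm high, behind the tray. Origin: centre of its underside.
- dish: Bystander: white porcelain dish 68 mm across, 26 mm high. Origin: centre of its underside.
- stopper: Bystander: rubber stopper 34 mm across, 32 mm high. Origin: centre of its underside.
There are look-alikes about, which are no part of the job. Leave any green look-alike of the cell alone.

How it is judged:
By the outcome, as a careful person would: the job done as asked, in the order asked, and still so for the second after the job is handed in, with the robot touching nothing.
It also fails if it takes over 67 s, if anything falls off the work surface, if the arm or the gripper's body presses on something with over 40 N, if the wrist force passes 120 N, or if a joint passes its speed limit or range.

## Robot

A 7-joint arm with a two-finger parallel gripper is mounted at the origin on the work surface. World frame = base frame: x ahead of the robot, y to its left, z up, the work surface at z = 0. Lengths are in m, angles in rad, forces in N, time in s.
With the tool pointing down it reaches from about 0.425 to 0.925 m from the base axis. Payload 6.8 kg.
Tool frame: the origin (TCP) lies between the finger pads; the fingertips stand 17 mm ahead of it and the grasp point (between the pads) lies 2 mm behind it; z points along the fingers, y is the line along which they close (so a half turn about z gives the same grasp; the last joint's range is limited). The gripper opens to 88 mm and grips with 3 to 60 N. Pads are 20 mm wide; open, the fingers measure 115 mm over their backs; the gripper's body (75 mm by 178 mm) begins 61 mm behind the grasp point.
Start: joints at [1.142, 0.477, 0.022, 1.555, -0.011, 1.109, -0.083], TCP at [0.213, -0.641, 0.24] pointing down, gripper open.
Joint ranges: [-2.96, 2.96], [-0.34, 2.1], [-1.41, 1.46], [0.24, 2.44], [-1.37, 4.51], [0.17, 1.92], [-2.96, 2.96]. Speed limits (rad/s): [2.39, 2.39, 3.14, 3.14, 3.14, 3.14, 3.14].

## Interface

Orientations are given as a unit quaternion [x, y, z, w].
In Python, from workcell import bot gives the robot as it stands.
- The arm moves only by the tool arm_command, never from a script. Its argument "moves" is a list that holds one entry, the list of rows, each a list of 7 numbers: the shift along the tool's x, y, z as a fraction of full scale, then the turn, a rotation vector about the tool's x, y, z as a fraction of full scale, then the opening, from 0 (shut) to 1 (fully open). A call has exactly 5 rows; each row is the pose to reach, as a shift and turn from the pose commanded when the call began, along the tool's axes at that moment, turning the shorter way round; what a row does not reach only later rows make up. Full scale, the value 1, is 20 cm for a shift and pi rad for a turn. A row lasts 1/10 s, in which the tool goes at most 50 mm and 8.59 degrees, less where a joint would pass 70% of its speed; a pose out of reach is approached as far as the arm can. A call with a number of a shift or a turn outside -1 to 1 is refused whole. A call with a gripper value outside its range is refused whole. The fingers move at their own pace and stop on an object; the grip force is fixed at half the most. Time passes only in rows, so rows that repeat a pose let the fingers close, or fill a call up. It gives the time, the measured TCP pose, the force, the opening and the grip force at its end, in the units of the state.
- bot.sense(): the state, without advancing time (a new reading comes with each control period).
- bot.get_image(name): name is "side" or "top" or "wrist"; returns a dict with "image" (400x640x3 uint8, red, green, blue), "fx", "fy", "cx", "cy" (pixels), "R" (3x3) and "t" (3): a world point X has camera coordinates R X + t. Camera axes: x right, y down, z forward; pixel columns grow to the right and rows downward; lengths in m; the calibration is good to about 2 mm. A picture is of the moment at which its call begins. There is no depth.
- bot.job_done(): hands the job in; it is judged then, once.
The state is a dict: "time_s": time; "joints": joint angles; "qd": joint speeds; "effort": joint torques, N m; "tcp_pos": TCP position; "ee_rot": TCP orientation; "contact_force": force on the tool from outside, world axes, zero at the start; "wrist_torque": the same for the moment, N m; "width": finger opening in m; "grasp_force": force on a finger pad.
Only numpy, scipy, OpenCV 4.12 (cv2) and the standard library are available. Lean on these libraries where they do the work, as an engineer would, in place of code of your own. Each camera call takes 0.05 s, during which the arm holds its last target. There are 200 camera calls.

## Working session

There is one attempt and no reset: what is moved stays moved. The work goes in short steps, Python scripts to look and compute and a tool call to move; the robot and the scene stay as the last step left them, time stands still between calls to the robot, and variables do not carry over. Pictures are saved under pics/ and viewed, at most 12 in all, crops included, and the job is handed in when it is done.

Besides the shell and the picture viewer there is one more tool, called by a JSON object that holds its "api" and its "payload", one argument or row to a line. arm_command: Moves the arm, as the interface text tells. Its arguments: {"type":"object","properties":{"moves":{"type":"array"}},"required":["moves"]}

```bash
mkdir -p pics; ls; cat > h.py <<'E'
import numpy as np, cv2, pickle
from workcell import bot
from scipy.spatial.transform import Rotation as Ro
def snap(n,f):
    d=bot.get_image(n); cv2.imwrite(f'pics/{f}.png',cv2.cvtColor(d['image'],cv2.COLOR_RGB2BGR)); pickle.dump(d,open(f'pics/{f}.pkl','wb')); return d
def load(f): return pickle.load(open(f'pics/{f}.pkl','rb'))
def ray(d,u,v):
    R=np.array(d['R']);t=np.array(d['t']); o=-R.T@t
    k=R.T@np.array([(u-d['cx'])/d['fx'],(v-d['cy'])/d['fy'],1]); return o,k/np.linalg.norm(k)
def atz(d,u,v,z):
    o,k=ray(d,u,v); return o+k*(z-o[2])/k[2]
def tri(*a):
    A=np.zeros((3,3));b=np.zeros(3);rs=[ray(*x) for x in a]
    for o,k in rs:
        P=np.eye(3)-np.outer(k,k);A+=P;b+=P@o
    X=np.linalg.solve(A,b); return X,[round(1000*np.linalg.norm((np.eye(3)-np.outer(k,k))@(X-o)),1) for o,k in rs]
def proj(d,X):
    c=np.array(d['R'])@np.array(X)+np.array(d['t']); return np.round([d['fx']*c[0]/c[2]+d['cx'],d['fy']*c[1]/c[2]+d['cy']],1)
E
python3 - <<'E'
from h import *
for n in ['side','top','wrist']:
    d=snap(n,n+'0'); print(n,d['fx'],d['cx'],d['cy'],np.round(-np.array(d['R']).T@d['t'],3),np.round(d['R'],2).tolist())
s=bot.sense();print(s)
a=cv2.imread('pics/side0.png');b=cv2.imread('pics/top0.png')
E
```

```text
pics
side 425.20990243227453 318.65934607203786 202.19455834104792 [ 0.401 -0.862  0.641] [[0.99, -0.15, -0.01], [-0.09, -0.54, -0.84], [0.12, 0.83, -0.55]]
top 440.2697325974827 324.467405182678 208.02640888746433 [ 0.416 -0.006  1.038] [[-0.0, -1.0, 0.0], [-1.0, 0.0, -0.09], [0.09, -0.0, -1.0]]
wrist 360.39558660907846 322.11213605162203 204.5990638779589 [ 0.293 -0.614  0.385] [[0.32, -0.95, -0.0], [-0.9, -0.3, 0.3], [-0.29, -0.09, -0.95]]
{'time_s': 0.15, 'joints': array([ 1.14190877,  0.47761889,  0.02232008,  1.55617879, -0.01151433,
        1.10926008, -0.0830906 ]), 'qd': array([ 0.00112936, -0.00332713,  0.00026651, -0.00411291,  0.00084424,
        0.00239806, -0.0004991 ]), 'effort': array([ 2.32853985e-03, -5.83291161e+01,  1.53650098e+00, -2.72878307e+01,
       -5.42099692e-02,  1.44152329e-02,  1.00532941e-04]), 'tcp_pos': array([ 0.21272393, -0.64016836,  0.23891794]), 'ee_rot': array([ 9.87160666e-01,  1.59729060e-01, -1.40063569e-04, -6.54107582e-04]), 'contact_force': array([0.00771618, 0.22235271, 0.29080419]), 'wrist_torque': array([ 0.0196717 , -0.04603895,  0.02573803]), 'grasp_force': 0.0, 'width': 0.08783484656596441}
```

View pics/top0.png

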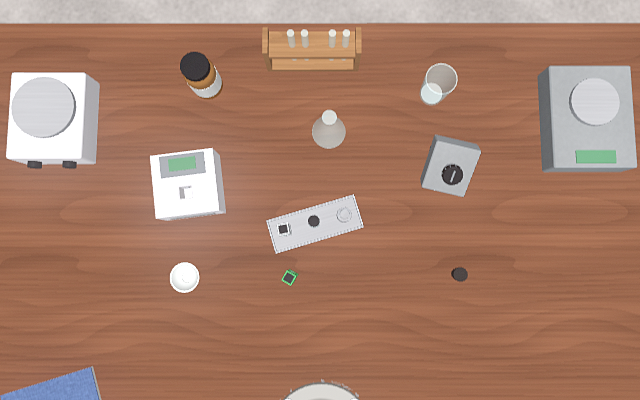

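View pics/side0.png

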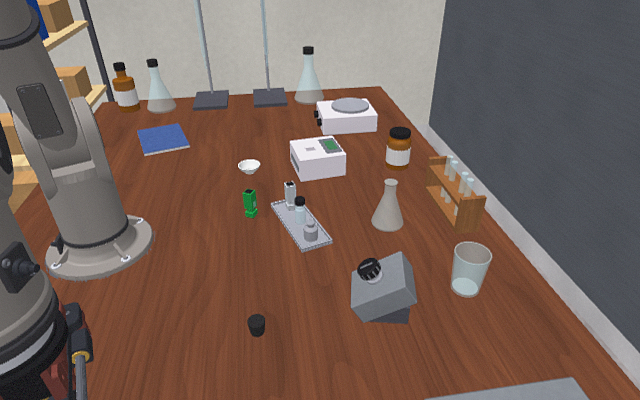

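Top view: cell at (283,229), well near (186,193), mushroom (452,174), tray (315,223), green decoy (289,278). Side view: mushroom (369,270), cell (290,195), photometer (318,157). I'll zoom in with one composite.

```bash
python3 - <<'E'
from h import *
a=cv2.imread('pics/side0.png');b=cv2.imread('pics/top0.png')
def c(i,u,v): # 66x50 box x6 -> 396x300
    return cv2.resize(i[v:v+50,u:u+66],(396,300),interpolation=cv2.INTER_CUBIC)
o=np.vstack([np.hstack([c(b,418,142),c(b,255,205)]),np.hstack([c(a,340,245),c(a,265,170)])])
cv2.imwrite('pics/z1.png',o)
o=np.vstack([np.hstack([c(b,155,170),c(a,285,132)])]);cv2.imwrite('pics/z2.png',o)
E
```

```text
(no output)
```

View pics/z1.png

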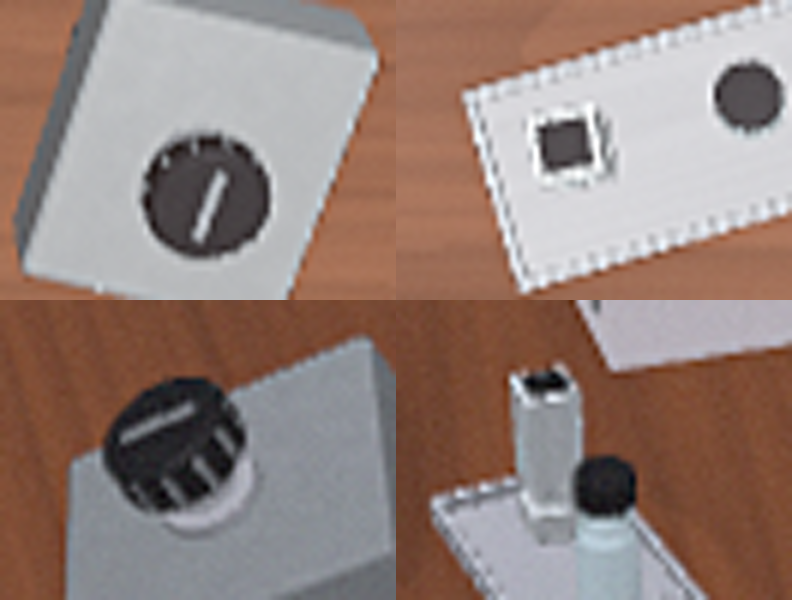

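View pics/z2.png

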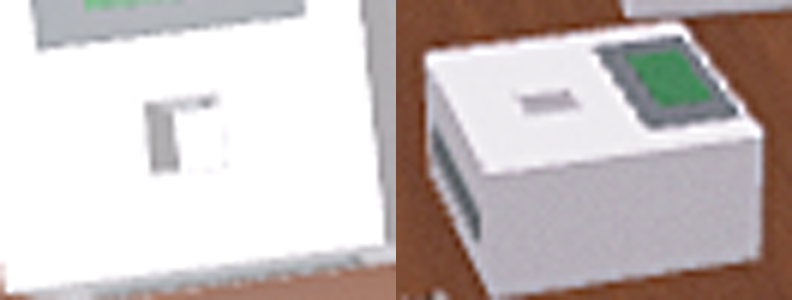

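Mushroom bar centre: top (452.4,176.0), side (366,265.1). Cell top: (283,228.5) and (289.5,183). Well mouth: (185.8,192.2) and (310.1,148.5).

```bash
python3 - <<'E'
from h import *
T=load('top0');S=load('side0')
for n,a,b in [('stop',(452.4,176),(366,265.1)),('cell',(283,228.5),(289.5,183)),('well',(185.8,192.2),(310.1,148.5))]:
    X,e=tri((T,*a),(S,*b)); print(n,X.round(4),e)
def yaw(p,q,zp,zq=None):
    d=atz(T,*q,zq or zp)-atz(T,*p,zp); return np.degrees(np.arctan2(d[1],d[0])).round(1)
print('phot y',yaw((155+5/6,170+292/6),(155+385/6,170+245/6),.07))
print('tray y',yaw((267,225),(355,196),.012),yaw((276,252),(363,224),.012))
print('box top y',yaw((448,136),(480,149),.108),'front y',yaw((422,189),(464,195.5),.045),'left side',yaw((422,189),(436,142),.045,.108),'rightside',yaw((464,195.5),(480,151),.045,.108))
print('bar',yaw((418+198/6,142+240/6),(418+222/6,142+172/6),.10,.115))
def edge(p,q): return yaw(p,q,.0805)
g=lambda x,y:(255+(x-396)/6,205+y/6)
print('cell',edge(g(536,126),g(586,118)),edge(g(544,174),g(592,166)),edge(g(536,126),g(544,174)))
W=load('wrist0')
print(proj(W,(.5,.05,.08)))
E
```

```text
stop [ 0.5729 -0.282   0.1062] [np.float64(0.1), np.float64(0.1)]
cell [0.4622 0.0821 0.0819] [np.float64(0.0), np.float64(0.0)]
well [0.5441 0.2994 0.0685] [np.float64(0.3), np.float64(0.3)]
phot y -83.0
tray y -71.8 -72.3
box top y -112.8 front y -99.0 left side -11.1 rightside -11.0
bar -12.4
cell -81.0 -80.6 -170.1
[-879.  -817.5]
```

```bash
cat >> h.py <<'E'
def frame(z,x):
    z=np.array(z)/np.linalg.norm(z);x=np.array(x,float);x-=z*(x@z);x/=np.linalg.norm(x);return np.column_stack([x,np.cross(z,x),z])
BY=np.radians(-12.)
def stopR(by=BY,turn=0):
    s,c=np.sin(.58),np.cos(.58); n=np.array([-s*np.cos(by),-s*np.sin(by),c])
    R=frame(-n,[-np.sin(by),np.cos(by),0]); return R@Ro.from_rotvec([0,0,turn]).as_matrix(),n
def downR(yh): # tool y heading, deg
    a=np.radians(yh); return frame([0,0,-1],[-np.sin(a),np.cos(a),0])
def rel(p,R):
    s=bot.sense();R0=Ro.from_quat(s['ee_rot']).as_matrix()
    d=R0.T@(np.array(p)-s['tcp_pos']);w=Ro.from_matrix(R0.T@R).as_rotvec()
    print('shift/0.2',(d/.2).round(4),'turn/pi',(w/np.pi).round(4),'| mm',(d*1000).round(1),'deg',np.degrees(np.linalg.norm(w)).round(1))
E
python3 - <<'E'
from h import *
R,n=stopR();P=np.array([.573,-.282,.1065])
print(P+.06*n); rel(P+.06*n,R)
E
```

```text
[ 0.5408371  -0.27516357  0.15668776]
shift/0.2 [ 2.1324 -1.214   0.4126] turn/pi [-0.1679  0.0958 -0.3216] | mm [ 426.5 -242.8   82.5] deg 67.5
```

{"api": "arm_command", "payload": {
  "moves": [
    [[1, -0.57, 0.1, -0.08, 0.05, -0.16, 0], [1, -0.57, 0.1, -0.08, 0.05, -0.16, 0], [1, -0.57, 0.1, -0.08, 0.05, -0.16, 0], [1, -0.57, 0.1, -0.08, 0.05, -0.16, 0], [1, -0.57, 0.1, -0.08, 0.05, -0.16, 0]]
  ]
}}

```text
time_s: 0.65
tcp_pos: [0.3667, -0.4656, 0.2187]
ee_rot: [0.905, 0.4, 0.097, 0.109]
contact_force: [1.0, -0.2, 1.1]
width: 0.0514
grasp_force: 0.0
```

```bash
python3 - <<'E'
from h import *
R,n=stopR();P=np.array([.573,-.282,.1065])
rel(P+.06*n,R); print(bot.sense()['width'],bot.sense()['time_s'])
E
```

```text
shift/0.2 [ 1.2579 -0.0998  0.4104] turn/pi [-0.0862  0.0439 -0.1616] | mm [251.6 -20.   82.1] deg 33.9
0.051418233134160066 0.65
```

{"api": "arm_command", "payload": {
  "moves": [
    [[1, -0.1, 0.2, -0.086, 0.044, -0.16, 0], [1, -0.1, 0.2, -0.086, 0.044, -0.16, 0], [1, -0.1, 0.2, -0.086, 0.044, -0.16, 0], [1, -0.1, 0.2, -0.086, 0.044, -0.16, 0], [1, -0.1, 0.2, -0.086, 0.044, -0.16, 0]]
  ]
}}

```text
time_s: 1.15
tcp_pos: [0.4972, -0.3068, 0.1915]
ee_rot: [0.745, 0.603, 0.181, 0.221]
contact_force: [-0.7, -0.1, -0.2]
width: 0.0114
grasp_force: 0.0
```

```bash
python3 - <<'E'
from h import *
R,n=stopR();P=np.array([.573,-.282,.1065])
rel(P+.06*n,R); d=snap('wrist','w1')
print(proj(d,P), proj(d,P-.036*n))
E
```

```text
shift/0.2 [0.1991 0.0559 0.2453] turn/pi [-0.0005 -0.0011 -0.0003] | mm [39.8 11.2 49.1] deg 0.2
[337.  155.9] [335.4 148.4]
```

View pics/w1.png

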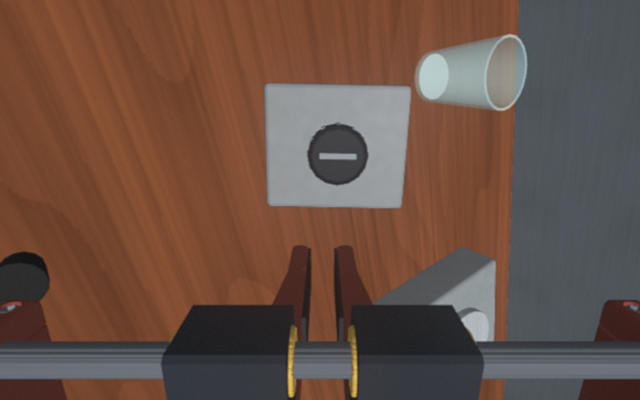

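The button is at (337,155), against a predicted (337,156), and the box edges are level in the image, so the measured pose is confirmed. I'll approach along the axis.

{"api": "arm_command", "payload": {
  "moves": [
    [[0.2, 0.055, 0.2, 0, 0, 0, 0], [0.2, 0.055, 0.24, 0, 0, 0, 0], [0.2, 0.055, 0.4, 0, 0, 0, 0], [0.2, 0.055, 0.4, 0, 0, 0, 0], [0.2, 0.055, 0.4, 0, 0, 0, 0]]
  ]
}}

```text
time_s: 1.7
tcp_pos: [0.556, -0.2886, 0.1384]
ee_rot: [0.749, 0.599, 0.179, 0.218]
contact_force: [0.3, 0.3, -0.0]
width: 0.0007
grasp_force: 0.0
```

```bash
python3 - <<'E'
from h import *
R,n=stopR();P=np.array([.573,-.282,.1065])
rel(P+.017*n,R); print(bot.sense()['contact_force'])
E
```

```text
shift/0.2 [ 0.0496 -0.0232  0.0903] turn/pi [-0.0025 -0.0001 -0.0037] | mm [ 9.9 -4.6 18.1] deg 0.8
[ 0.32087073  0.29375012 -0.04085571]
```

{"api": "arm_command", "payload": {
  "moves": [
    [[0.05, -0.023, 0, -0.002, 0, -0.004, 0], [0.05, -0.023, 0.03, -0.002, 0, -0.004, 0], [0.05, -0.023, 0.07, -0.002, 0, -0.004, 0], [0.05, -0.023, 0.07, -0.002, 0, -0.004, 0], [0.05, -0.023, 0.07, -0.002, 0, -0.004, 0]]
  ]
}}

```text
time_s: 2.2
tcp_pos: [0.563, -0.2813, 0.1309]
ee_rot: [0.746, 0.605, 0.178, 0.215]
contact_force: [1.3, -0.7, -1.0]
width: 0.0005
grasp_force: 0.0
```

```bash
python3 - <<'E'
from h import *
R,n=stopR();P=np.array([.573,-.282,.1065])
rel(P+.017*n,R); print(bot.sense()['contact_force']@n)
E
```

```text
shift/0.2 [ 0.0068 -0.0247  0.0449] turn/pi [-0.0048 -0.0022  0.0002] | mm [ 1.4 -4.9  9. ] deg 1.0
-1.584599906179456
```

{"api": "arm_command", "payload": {
  "moves": [
    [[0.005, -0.02, 0.04, 0, 0, 0, 0], [0.005, -0.02, 0.05, 0, 0, 0, 0], [0.005, -0.02, 0.06, 0, 0, 0, 0], [0.005, -0.02, 0.06, 0, 0, 0, 0], [0.005, -0.02, 0.06, 0, 0, 0, 0]]
  ]
}}

```text
time_s: 2.7
tcp_pos: [0.5673, -0.2814, 0.1228]
ee_rot: [0.746, 0.607, 0.176, 0.21]
contact_force: [-0.9, -0.5, 0.2]
width: 0.0006
grasp_force: 0.5
```

```bash
python3 - <<'E'
from h import *
R,n=stopR();P=np.array([.573,-.282,.1065])
rel(P+.017*n,R); print(bot.sense()['contact_force']@n,np.abs(bot.sense()['qd']).max())
E
```

```text
shift/0.2 [ 0.003  -0.021  -0.0007] turn/pi [-0.0076 -0.0034  0.0009] | mm [ 0.6 -4.2 -0.1] deg 1.5
0.6021435283383508 0.003721961210536099
```

```bash
python3 - <<'E'
from h import *
print(bot.sense()['joints'].round(3))
E
```

```text
[ 0.33   0.396  0.114  2.167 -1.366  0.17   1.535]
```

{"api": "arm_command", "payload": {
  "moves": [
    [[0, 0, 0.02, 0, 0, 0, 0], [0, 0, 0.04, 0, 0, 0, 0], [0, 0, 0.05, 0, 0, 0, 0], [0, 0, 0.05, 0, 0, 0, 0], [0, 0, 0.05, 0, 0, 0, 0]]
  ]
}}

```text
time_s: 3.2
tcp_pos: [0.5732, -0.2831, 0.1166]
ee_rot: [0.746, 0.608, 0.176, 0.208]
contact_force: [-3.8, 0.4, 2.8]
width: 0.0005
grasp_force: 2.1
```

```bash
python3 - <<'E'
from h import *
R,n=stopR();P=np.array([.573,-.282,.1065])
rel(P+.017*n,R); print(bot.sense()['contact_force']@n,bot.sense()['joints'].round(3))
E
```

```text
shift/0.2 [ 0.0059 -0.0307 -0.0432] turn/pi [-0.0092 -0.0041  0.0009] | mm [ 1.2 -6.1 -8.6] deg 1.8
4.435866480496182 [ 0.334  0.415  0.108  2.153 -1.366  0.17   1.535]
```

{"api": "arm_command", "payload": {
  "moves": [
    [[0, 0, 0.01, 0, 0, 0, 0], [0, 0, 0.02, 0, 0, 0, 0], [0, 0, 0.03, 0, 0, 0, 0], [0, 0, 0.03, 0, 0, 0, 0], [0, 0, 0.03, 0, 0, 0, 0]]
  ]
}}

```text
time_s: 3.7
tcp_pos: [0.5746, -0.284, 0.1157]
ee_rot: [0.746, 0.608, 0.177, 0.207]
contact_force: [-39.4, 14.3, 48.2]
width: 0.0006
grasp_force: 31.7
```

```bash
python3 - <<'E'
from h import *
R,n=stopR();P=np.array([.573,-.282,.1065])
rel(P+.017*n,R); print(bot.sense()['contact_force']@n,bot.sense()['joints'].round(3))
E
```

```text
shift/0.2 [ 0.009  -0.0349 -0.0506] turn/pi [-0.0093 -0.0048  0.0005] | mm [  1.8  -7.  -10.1] deg 1.9
63.023797286476395 [ 0.337  0.419  0.107  2.149 -1.365  0.173  1.535]
```

Hard stop reached. Retract.

{"api": "arm_command", "payload": {
  "moves": [
    [[0, 0, -0.1, 0, 0, 0, 0], [0, 0, -0.3, 0, 0, 0, 0.2], [0, 0, -0.5, 0, 0, 0, 0.6], [0, 0, -0.6, 0, 0, 0, 0.6], [0, 0, -0.6, 0, 0, 0, 0.6]]
  ]
}}

```text
time_s: 4.2
tcp_pos: [0.5163, -0.2732, 0.2184]
ee_rot: [0.745, 0.608, 0.177, 0.209]
contact_force: [0.2, -0.6, -0.1]
width: 0.029
grasp_force: 0.0
```

```bash
python3 - <<'E'
from h import *
R,n=stopR();P=np.array([.573,-.282,.1065]);S=snap('side','side1')
a=load('side0')
print(proj(S,P),proj(S,P-.0085*n))
A=a['image'][235:300,330:410];B=S['image'][235:300,330:410]
cv2.imwrite('pics/cmp.png',cv2.resize(np.hstack([A,B])[:,:,::-1],None,fx=4,fy=4))
rel([.4622,.0821,.16],downR(9.5)); print(bot.sense()['joints'].round(3))
E
```

```text
[366. 265.] [368.3 267.9]
shift/0.2 [ 1.6817 -0.6826 -0.0655] turn/pi [ 0.1744  0.0289 -0.1137] | mm [ 336.3 -136.5  -13.1] deg 37.8
[-0.043  0.171  0.559  2.219 -0.817  0.343  1.003]
```

View pics/cmp.png

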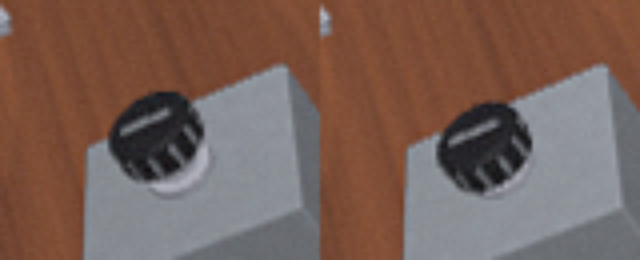

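Right half shows the head sunk on its collar: latched. On to the cell.

{"api": "arm_command", "payload": {
  "moves": [
    [[0.84, -0.34, -0.1, 0.174, 0.029, -0.114, 0.6], [0.84, -0.34, -0.1, 0.174, 0.029, -0.114, 0.6], [0.84, -0.34, -0.1, 0.174, 0.029, -0.114, 0.6], [0.84, -0.34, -0.1, 0.174, 0.029, -0.114, 0.6], [0.84, -0.34, -0.1, 0.174, 0.029, -0.114, 0.6]]
  ]
}}

```text
time_s: 4.75
tcp_pos: [0.4821, -0.0864, 0.1974]
ee_rot: [0.641, 0.768, -0.001, -0.005]
contact_force: [1.4, 0.2, -0.2]
width: 0.0527
grasp_force: 0.0
```

```bash
python3 - <<'E'
from h import *
rel([.4622,.0821,.16],downR(9.5)); print(bot.sense()['joints'].round(3))
E
```

```text
shift/0.2 [0.8456 0.055  0.1912] turn/pi [-0.0027 -0.0018  0.0046] | mm [169.1  11.   38.2] deg 1.0
[-0.513  0.262  0.67   2.06  -0.212  0.895  0.456]
```

{"api": "arm_command", "payload": {
  "moves": [
    [[0.846, 0.055, 0.1, -0.003, -0.002, 0.005, 0.6], [0.846, 0.055, 0.1, -0.003, -0.002, 0.005, 0.6], [0.846, 0.055, 0.1, -0.003, -0.002, 0.005, 0.6], [0.846, 0.055, 0.19, -0.003, -0.002, 0.005, 0.6], [0.846, 0.055, 0.19, -0.003, -0.002, 0.005, 0.6]]
  ]
}}

```text
time_s: 5.25
tcp_pos: [0.463, 0.0785, 0.158]
ee_rot: [0.649, 0.761, -0.001, 0.003]
contact_force: [-0.5, -0.1, -0.4]
width: 0.053
grasp_force: 0.0
```

```bash
python3 - <<'E'
from h import *
rel([.4622,.0821,.16],downR(9.5)); d=snap('wrist','w2')
print(proj(d,[.4622,.0821,.0805]))
E
```

```text
shift/0.2 [ 0.0183 -0.001  -0.0101] turn/pi [ 0.0008  0.0015 -0.0026] | mm [ 3.7 -0.2 -2. ] deg 0.6
[320.8 217.6]
```

View pics/w2.png

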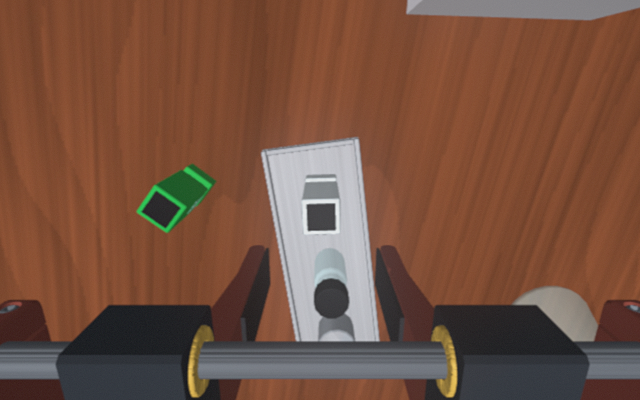

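Cell top at (321,217), predicted (321,218), and its edges are square to the fingers. I'll descend.

{"api": "arm_command", "payload": {
  "moves": [
    [[0.015, 0, 0, 0, 0, -0.002, 0.6], [0.015, 0, 0.2, 0, 0, -0.002, 0.6], [0.015, 0, 0.35, 0, 0, -0.002, 0.6], [0.015, 0, 0.45, 0, 0, -0.002, 0.6], [0.015, 0, 0.45, 0, 0, -0.002, 0.6]]
  ]
}}

```text
time_s: 5.8
tcp_pos: [0.4641, 0.075, 0.0694]
ee_rot: [0.651, 0.759, -0.001, 0.004]
contact_force: [-0.2, -0.9, 0.5]
width: 0.0527
grasp_force: 0.0
```

```bash
python3 - <<'E'
from h import *
rel([.4622,.0821,.0675],downR(9.5))
E
```

```text
shift/0.2 [ 0.0364 -0.0041  0.0094] turn/pi [ 0.0013  0.002  -0.004 ] | mm [ 7.3 -0.8  1.9] deg 0.8
```

```bash
python3 - <<'E'
from h import *
s=bot.sense();print(s['joints'].round(3),s['qd'].round(3));rel([.4622,.0821,.0675],downR(9.5))
E
```

```text
[-0.697  0.441  0.489  2.2   -0.365  0.574  0.214] [-0.025 -0.052  0.034 -0.026  0.039  0.044 -0.035]
shift/0.2 [ 0.0364 -0.0041  0.0094] turn/pi [ 0.0013  0.002  -0.004 ] | mm [ 7.3 -0.8  1.9] deg 0.8
```

{"api": "arm_command", "payload": {
  "moves": [
    [[0.036, -0.004, 0.008, 0, 0, -0.004, 0.6], [0.036, -0.004, 0.008, 0, 0, -0.004, 0.6], [0.036, -0.004, 0.008, 0, 0, -0.004, 0.6], [0.036, -0.004, 0.008, 0, 0, -0.004, 0.6], [0.036, -0.004, 0.008, 0, 0, -0.004, 0.6]]
  ]
}}

```text
time_s: 6.3
tcp_pos: [0.4634, 0.084, 0.0699]
ee_rot: [0.645, 0.764, 0.002, 0.005]
contact_force: [-0.1, 0.1, 0.2]
width: 0.0524
grasp_force: 0.0
```

```bash
python3 - <<'E'
from h import *
s=bot.sense();print(s['joints'].round(3));rel([.4622,.0821,.0675],downR(9.5))
E
```

```text
[-0.712  0.438  0.485  2.201 -0.364  0.57   0.21 ]
shift/0.2 [-0.0083 -0.0076  0.0118] turn/pi [0.0027 0.0016 0.0008] | mm [-1.7 -1.5  2.4] deg 0.6
```

{"api": "arm_command", "payload": {
  "moves": [
    [[-0.005, -0.005, 0.012, 0, 0, 0, 0.6], [-0.005, -0.005, 0.012, 0, 0, 0, 0.6], [-0.005, -0.005, 0.012, 0, 0, 0, 0], [-0.005, -0.005, 0.012, 0, 0, 0, 0], [-0.005, -0.005, 0.012, 0, 0, 0, 0]]
  ]
}}

```text
time_s: 6.8
tcp_pos: [0.4623, 0.0826, 0.0669]
ee_rot: [0.645, 0.764, 0.001, 0.004]
contact_force: [-0.4, -0.4, -0.2]
width: 0.0323
grasp_force: 0.0
```

{"api": "arm_command", "payload": {
  "moves": [
    [[0, 0, 0, 0, 0, 0, 0], [0, 0, 0, 0, 0, 0, 0], [0, 0, 0, 0, 0, 0, 0], [0, 0, -0.02, 0, 0, 0, 0], [0, 0, -0.05, 0, 0, 0, 0]]
  ]
}}

```text
time_s: 7.3
tcp_pos: [0.4619, 0.0826, 0.077]
ee_rot: [0.645, 0.764, 0.001, 0.004]
contact_force: [-0.0, 0.0, -0.9]
width: 0.025
grasp_force: 30.0
```

```bash
python3 - <<'E'
from h import *
s=bot.sense();print(s['width'],s['grasp_force']);rel([.4622,.0821,.21],downR(9.5)); rel([.544,.2994,.22],downR(7))
E
```

```text
0.025009795394284214 29.97749626636505
shift/0.2 [-0.0063  0.0055 -0.665 ] turn/pi [0.0021 0.0018 0.0008] | mm [  -1.3    1.1 -133. ] deg 0.5
shift/0.2 [ 0.996   0.591  -0.7167] turn/pi [0.0022 0.0017 0.0147] | mm [ 199.2  118.2 -143.3] deg 2.7
```

{"api": "arm_command", "payload": {
  "moves": [
    [[0, 0, -0.25, 0, 0, 0, 0], [0, 0, -0.5, 0, 0, 0, 0], [0.2, 0.12, -0.55, 0, 0, 0.005, 0], [0.4, 0.24, -0.55, 0, 0, 0.01, 0], [0.6, 0.36, -0.55, 0, 0, 0.015, 0]]
  ]
}}

```text
time_s: 7.8
tcp_pos: [0.5129, 0.2154, 0.1885]
ee_rot: [0.663, 0.748, 0.003, 0.004]
contact_force: [0.9, -0.8, -1.7]
width: 0.0249
grasp_force: 30.0
```

```bash
python3 - <<'E'
from h import *
rel([.544,.2994,.185],downR(7))
E
```

```text
shift/0.2 [0.3985 0.2045 0.0185] turn/pi [ 0.0032  0.001  -0.0006] | mm [79.7 40.9  3.7] deg 0.6
```

```bash
python3 - <<'E'
from h import *
d=snap('wrist','w3'); print(proj(d,[.544,.2994,.07]))
for a in [(-50,-70),(-50,70)]:
    y=np.radians(7);print(proj(d,[.544+(a[0]*np.cos(y)-a[1]*np.sin(y))/1e3,.2994+(a[0]*np.sin(y)+a[1]*np.cos(y))/1e3,.07]))
E
```

```text
[378.   96.2]
[308.3 192.4]
[305.3 -17.2]
```

View pics/w3.png

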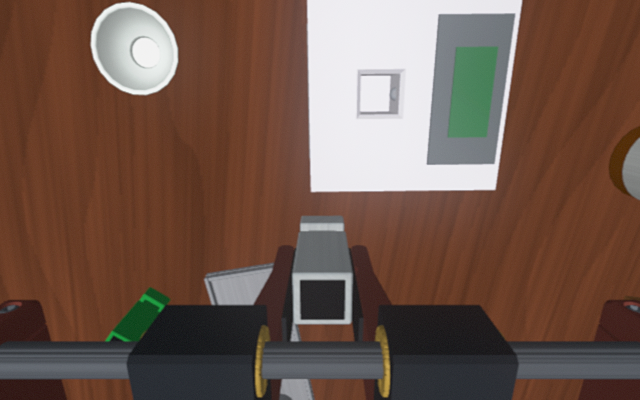

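Well mouth outline x 357–405, y 69–119, so centre (380.5,94). Held cell's top centre (322,300).

```bash
python3 - <<'E'
from h import *
d=load('w3');w=atz(d,380.5,94.2,.07);print('well',w)
s=bot.sense();c=atz(d,322,299.5,s['tcp_pos'][2]+.0135);R0=Ro.from_quat(s['ee_rot']).as_matrix()
print('cell-tcp tool mm',(R0.T@(c-s['tcp_pos'])*1000).round(1))
print('foot edge check',proj(d,s['tcp_pos']+[0,0,.0135]))
rel([w[0],w[1],.15],downR(7))
E
```

```text
well [0.54552318 0.30093346 0.07      ]
cell-tcp tool mm [ -9.7  -2.2 -13.5]
foot edge check [327.6 279.1]
shift/0.2 [0.3573 0.1999 0.1925] turn/pi [0.004 0.    0.002] | mm [71.5 40.  38.5] deg 0.8
```

{"api": "arm_command", "payload": {
  "moves": [
    [[0.355, 0.2, 0, 0.004, 0, 0.002, 0], [0.355, 0.2, 0, 0.004, 0, 0.002, 0], [0.355, 0.2, 0.1, 0.004, 0, 0.002, 0], [0.355, 0.2, 0.18, 0.004, 0, 0.002, 0], [0.355, 0.2, 0.18, 0.004, 0, 0.002, 0]]
  ]
}}

```text
time_s: 8.35
tcp_pos: [0.5417, 0.2869, 0.1484]
ee_rot: [0.666, 0.746, -0.006, -0.0]
contact_force: [-1.2, -0.9, -1.5]
width: 0.0248
grasp_force: 30.0
```

```bash
python3 - <<'E'
from h import *
bot.get_image('top');rel([.5452,.3007,.14],downR(7)); print(bot.sense()['qd'].round(3),bot.sense()['contact_force'])
E
```

```text
shift/0.2 [0.0668 0.0213 0.048 ] turn/pi [-0.0024  0.0022 -0.0027] | mm [13.4  4.3  9.6] deg 0.8
[ 0.    -0.026  0.014 -0.026  0.002  0.006 -0.003] [-0.0315378   0.26114421 -1.50394211]
```

{"api": "arm_command", "payload": {
  "moves": [
    [[0.067, 0.021, 0, -0.002, 0.002, -0.003, 0], [0.067, 0.021, 0, -0.002, 0.002, -0.003, 0], [0.067, 0.021, 0, -0.002, 0.002, -0.003, 0], [0.067, 0.021, 0, -0.002, 0.002, -0.003, 0], [0.067, 0.021, 0, -0.002, 0.002, -0.003, 0]]
  ]
}}

```text
time_s: 8.9
tcp_pos: [0.5463, 0.3022, 0.151]
ee_rot: [0.662, 0.75, 0.001, 0.0]
contact_force: [-0.4, -0.8, -1.5]
width: 0.0247
grasp_force: 30.0
```

```bash
python3 - <<'E'
from h import *
rel([.5452,.3007,.14],downR(7)); print(bot.sense()['qd'].round(3),bot.sense()['contact_force'])
E
```

```text
shift/0.2 [-0.0069 -0.0067  0.0549] turn/pi [ 0.0006 -0.0004  0.0006] | mm [-1.4 -1.3 11. ] deg 0.2
[-0.001  0.002 -0.001  0.001  0.     0.001  0.001] [-0.42757539 -0.77997291 -1.51956756]
```

{"api": "arm_command", "payload": {
  "moves": [
    [[-0.007, -0.007, 0, 0, 0, 0, 0], [-0.007, -0.007, 0.05, 0, 0, 0, 0], [-0.007, -0.007, 0.09, 0, 0, 0, 0], [-0.007, -0.007, 0.11, 0, 0, 0, 0], [-0.007, -0.007, 0.13, 0, 0, 0, 0]]
  ]
}}

```text
time_s: 9.4
tcp_pos: [0.5448, 0.3008, 0.1238]
ee_rot: [0.662, 0.75, 0.001, -0.0]
contact_force: [0.3, 0.1, -1.3]
width: 0.0248
grasp_force: 30.0
```

```bash
python3 - <<'E'
from h import *
rel([.5452,.3007,.093],downR(7)); s=bot.sense();print(s['contact_force'],s['wrist_torque'])
E
```

```text
shift/0.2 [-0.0007  0.0019  0.154 ] turn/pi [ 0.0002 -0.0002  0.0007] | mm [-0.1  0.4 30.8] deg 0.1
[ 0.28423821  0.0848414  -1.28224543] [-0.05868287 -0.05498145  0.00058476]
```

{"api": "arm_command", "payload": {
  "moves": [
    [[0, 0, 0.03, 0, 0, 0, 0], [0, 0, 0.06, 0, 0, 0, 0], [0, 0, 0.08, 0, 0, 0, 0], [0, 0, 0.1, 0, 0, 0, 0], [0, 0, 0.12, 0, 0, 0, 0]]
  ]
}}

```text
time_s: 9.9
tcp_pos: [0.5444, 0.3009, 0.1001]
ee_rot: [0.662, 0.75, 0.0, -0.0]
contact_force: [-3.6, -0.3, -0.2]
width: 0.0253
grasp_force: 30.0
```

```bash
python3 - <<'E'
from h import *
rel([.5452,.3007,.093],downR(7)); s=bot.sense();print(s['contact_force'],s['wrist_torque'])
E
```

```text
shift/0.2 [-0.0015  0.0039  0.0355] turn/pi [ 0.     -0.0004  0.0007] | mm [-0.3  0.8  7.1] deg 0.1
[-3.62687643 -0.31926872 -0.20993441] [-0.11048223  0.80386231 -0.01008763]
```

{"api": "arm_command", "payload": {
  "moves": [
    [[0, 0, 0.015, 0, 0, 0, 0], [0, 0, 0.025, 0, 0, 0, 0], [0, 0, 0.035, 0, 0, 0, 0], [0, 0, 0.04, 0, 0, 0, 0], [0, 0, 0.042, 0, 0, 0, 0]]
  ]
}}

```text
time_s: 10.4
tcp_pos: [0.545, 0.301, 0.0929]
ee_rot: [0.662, 0.75, 0.001, -0.0]
contact_force: [-6.8, -0.8, 8.8]
width: 0.025
grasp_force: 30.0
```

```bash
python3 - <<'E'
from h import *
rel([.5452,.3007,.093],downR(7)); s=bot.sense();print(s['contact_force'],s['wrist_torque'])
E
```

```text
shift/0.2 [-0.0015  0.001  -0.0003] turn/pi [ 0.0003 -0.0005  0.0007] | mm [-0.3  0.2 -0.1] deg 0.2
[-6.83423585 -0.80228054  8.80135919] [-0.52738478  1.65710923 -0.0148439 ]
```

{"api": "arm_command", "payload": {
  "moves": [
    [[0, 0, 0.005, 0, 0, 0, 0], [0, 0, 0.01, 0, 0, 0, 0], [0, 0, 0.012, 0, 0, 0, 0], [0, 0, 0.012, 0, 0, 0, 0], [0, 0, 0.012, 0, 0, 0, 0]]
  ]
}}

```text
time_s: 10.9
tcp_pos: [0.5451, 0.301, 0.0928]
ee_rot: [0.662, 0.75, 0.001, -0.001]
contact_force: [-11.6, -3.9, 25.2]
width: 0.0247
grasp_force: 30.1
```

```bash
python3 - <<'E'
from h import *
rel([.5452,.3007,.093],downR(7)); s=bot.sense();print(s['contact_force'],s['wrist_torque'])
E
```

```text
shift/0.2 [-0.0015  0.0004 -0.0008] turn/pi [ 0.0002 -0.001   0.0006] | mm [-0.3  0.1 -0.2] deg 0.2
[-11.59321957  -3.89793107  25.23657942] [-1.11082366  3.08637244  0.05298178]
```

Bottomed: 25 N without motion. Release, then rise.

{"api": "arm_command", "payload": {
  "moves": [
    [[0, 0, -0.008, 0, 0, 0, 0.6], [0, 0, -0.008, 0, 0, 0, 0.6], [0, 0, -0.008, 0, 0, 0, 0.6], [0, 0, -0.008, 0, 0, 0, 0.6], [0, 0, -0.008, 0, 0, 0, 0.6]]
  ]
}}

```text
time_s: 11.4
tcp_pos: [0.5453, 0.3009, 0.0913]
ee_rot: [0.662, 0.75, 0.001, 0.0]
contact_force: [-1.3, -0.8, 0.2]
width: 0.0528
grasp_force: 0.0
```

{"api": "arm_command", "payload": {
  "moves": [
    [[0, 0, -0.1, 0, 0, 0, 0.6], [0, 0, -0.3, 0, 0, 0, 0.6], [0, 0, -0.5, 0, 0, 0, 0.6], [0, 0, -0.6, 0, 0, 0, 0.6], [0, 0, -0.6, 0, 0, 0, 0.6]]
  ]
}}

```text
time_s: 11.9
tcp_pos: [0.5469, 0.3015, 0.2147]
ee_rot: [0.662, 0.75, 0.004, 0.001]
contact_force: [-1.0, 0.3, -0.8]
width: 0.0527
grasp_force: 0.0
```

```bash
python3 - <<'E'
from h import *
d=snap('wrist','w4'); S=snap('side','side2'); print(bot.sense()['width'])
print(proj(d,[.5452,.3007,.1065]),proj(S,[.5452,.3007,.1065]))
a=d['image'][60:360,170:470]; b=cv2.resize(S['image'][120:180,280:340],(300,300),interpolation=cv2.INTER_CUBIC)
cv2.imwrite('pics/c4.png',np.hstack([a,b])[:,:,::-1])
for t in (-.4,0,.4,):
    R,n=stopR(turn=t); rel(np.array([.573,-.282,.1065])+.09*n,R)
E
```

```text
0.05229293672726832
[318.1 210.3] [310.  136.8]
shift/0.2 [-2.8287 -0.455   0.1414] turn/pi [-0.1719 -0.0667 -0.0206] | mm [-565.7  -91.    28.3] deg 33.4
shift/0.2 [-2.8287 -0.455   0.1414] turn/pi [-0.1825 -0.0313  0.1032] | mm [-565.7  -91.    28.3] deg 38.2
shift/0.2 [-2.8287 -0.455   0.1414] turn/pi [-0.1884  0.0056  0.2268] | mm [-565.7  -91.    28.3] deg 53.1
```

View pics/c4.png

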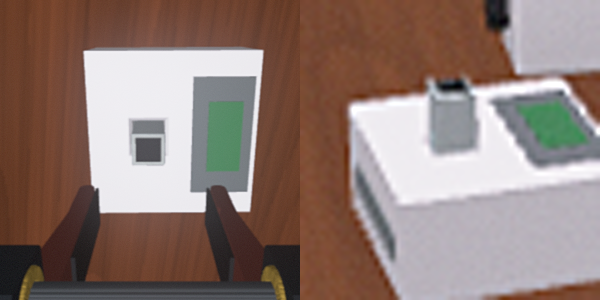

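Cell home and released: its top appears at (318,210) in the wrist view and (310,137) in the side view, both as predicted for fully seated. For the turn I'll use a lesser lean, with the fingers closing level, to stay off the limits of joints 5 and 6.

```bash
cat >> h.py <<'E'
P=np.array([.573,-.282,.1065]); LEAN=.33
def turnpose(th,back=.011,lift=0.):
    _,n=stopR(); h=np.array([np.cos(BY),np.sin(BY),0]); z=np.sin(LEAN)*h-np.cos(LEAN)*np.array([0,0,1])
    R0=frame(z,h); Q=Ro.from_rotvec(-th*n).as_matrix(); C=P-.018*n
    return C+Q@(-back*z)+lift*n, Q@R0
E
python3 - <<'E'
from h import *
p,R=turnpose(-.42,lift=.08);print(p);rel(p,R); print(bot.sense()['joints'].round(2))
E
```

```text
[ 0.53631562 -0.27306801  0.16863753]
shift/0.2 [-2.8426 -0.3986  0.2072] turn/pi [-0.1266  0.0167  0.4761] | mm [-568.5  -79.7   41.4] deg 88.7
[-1.02  0.46  0.56  1.75 -0.28  1.01 -0.23]
```

{"api": "arm_command", "payload": {
  "moves": [
    [[-0.95, -0.13, 0, -0.04, 0.005, 0.16, 0.75], [-0.95, -0.13, 0, -0.04, 0.005, 0.16, 0.75], [-0.95, -0.13, 0, -0.04, 0.005, 0.16, 0.75], [-0.95, -0.13, 0, -0.04, 0.005, 0.16, 0.75], [-0.95, -0.13, 0, -0.04, 0.005, 0.16, 0.75]]
  ]
}}

```text
time_s: 12.5
tcp_pos: [0.5407, 0.1021, 0.2097]
ee_rot: [0.829, 0.556, 0.051, 0.036]
contact_force: [-0.1, 0.9, -1.3]
width: 0.0655
grasp_force: 0.0
```

```bash
python3 - <<'E'
from h import *
p,R=turnpose(-.42,lift=.08);rel(p,R); print(bot.sense()['joints'].round(2),bot.sense()['tcp_pos'])
E
```

```text
shift/0.2 [-1.7527  0.6681  0.2058] turn/pi [-0.085   0.0152  0.3132] | mm [-350.5  133.6   41.2] deg 58.5
[-0.96  0.3   0.77  2.01 -0.25  0.8  -0.45] [0.54073301 0.10206114 0.20967595]
```

{"api": "arm_command", "payload": {
  "moves": [
    [[-0.9, 0.34, 0, -0.043, 0.008, 0.16, 0.75], [-0.9, 0.34, 0, -0.043, 0.008, 0.16, 0.75], [-0.9, 0.34, 0, -0.043, 0.008, 0.16, 0.75], [-0.9, 0.34, 0, -0.043, 0.008, 0.16, 0.75], [-0.9, 0.34, 0, -0.043, 0.008, 0.16, 0.75]]
  ]
}}

```text
time_s: 13.0
tcp_pos: [0.5373, -0.0886, 0.2096]
ee_rot: [0.936, 0.329, 0.106, 0.07]
contact_force: [0.4, -0.2, 0.2]
width: 0.0659
grasp_force: 0.0
```

```bash
python3 - <<'E'
from h import *
p,R=turnpose(-.42,lift=.08);rel(p,R); print(bot.sense()['joints'].round(2),bot.sense()['tcp_pos'])
E
```

```text
shift/0.2 [-0.6165  0.6699  0.2536] turn/pi [-0.0422  0.0068  0.1536] | mm [-123.3  134.    50.7] deg 28.7
[-0.79  0.25  0.95  2.13 -0.29  0.63 -0.56] [ 0.53734656 -0.08856318  0.20962531]
```

{"api": "arm_command", "payload": {
  "moves": [
    [[-0.617, 0.67, 0.1, -0.042, 0.007, 0.154, 0.75], [-0.617, 0.67, 0.1, -0.042, 0.007, 0.154, 0.75], [-0.617, 0.67, 0.1, -0.042, 0.007, 0.154, 0.75], [-0.617, 0.67, 0.25, -0.042, 0.007, 0.154, 0.75], [-0.617, 0.67, 0.25, -0.042, 0.007, 0.154, 0.75]]
  ]
}}

```text
time_s: 13.5
tcp_pos: [0.5365, -0.2723, 0.1664]
ee_rot: [0.98, 0.089, 0.149, 0.099]
contact_force: [-0.7, 0.1, 0.6]
width: 0.0658
grasp_force: 0.0
```

```bash
python3 - <<'E'
from h import *
p,R=turnpose(-.42,lift=.08);rel(p,R); print(bot.sense()['joints'].round(2),bot.sense()['tcp_pos'])
E
```

```text
shift/0.2 [ 0.0011  0.0062 -0.01  ] turn/pi [-0.0008  0.001  -0.0002] | mm [ 0.2  1.2 -2. ] deg 0.2
[-0.34  0.4   0.84  2.12 -0.62  0.45 -0.46] [ 0.53654413 -0.27225749  0.16643741]
```

```bash
python3 - <<'E'
from h import *
for l in (.03,.0):
    p,R=turnpose(-.42,lift=l);rel(p,R)
E
```

```text
shift/0.2 [0.0638 0.0068 0.2321] turn/pi [-0.0008  0.001  -0.0002] | mm [12.8  1.4 46.4] deg 0.2
shift/0.2 [0.1013 0.0071 0.3773] turn/pi [-0.0008  0.001  -0.0002] | mm [20.3  1.4 75.5] deg 0.2
```

{"api": "arm_command", "payload": {
  "moves": [
    [[0.035, 0.007, 0.12, 0, 0, 0, 0.75], [0.064, 0.007, 0.23, 0, 0, 0, 0.75], [0.074, 0.007, 0.27, 0, 0, 0, 0.75], [0.085, 0.007, 0.31, 0, 0, 0, 0.75], [0.085, 0.007, 0.31, 0, 0, 0, 0.75]]
  ]
}}

```text
time_s: 14.0
tcp_pos: [0.5759, -0.2745, 0.1164]
ee_rot: [0.979, 0.094, 0.152, 0.098]
contact_force: [-0.5, 0.3, -0.3]
width: 0.0658
grasp_force: 0.0
```

```bash
python3 - <<'E'
from h import *
p,R=turnpose(-.42);rel(p,R); s=bot.sense();print(s['joints'].round(2),s['contact_force']); d=snap('wrist','w5')
_,n=stopR();print(proj(d,P-.0085*n))
E
```

```text
shift/0.2 [-0.0131  0.0234  0.0804] turn/pi [-0.0018 -0.001   0.0027] | mm [-2.6  4.7 16.1] deg 0.6
[-0.2   0.51  0.67  2.07 -0.76  0.38 -0.36] [-0.47237423  0.27684174 -0.33207474]
[331.6 274.6]
```

View pics/w5.png

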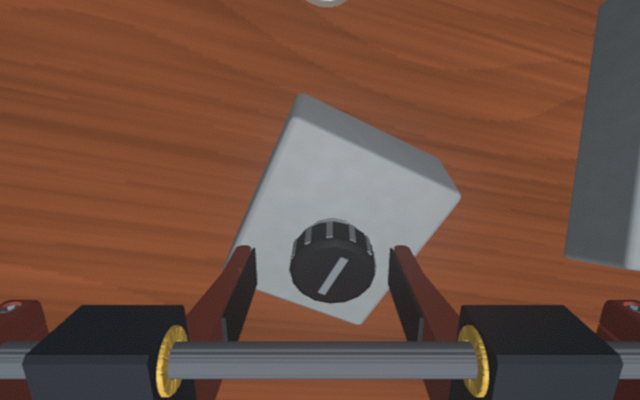

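Head top centred at (333,275), predicted (332,275). I'll correct and descend the last 16 mm.

{"api": "arm_command", "payload": {
  "moves": [
    [[-0.013, 0.024, 0.01, 0, 0, 0.003, 0.75], [-0.013, 0.024, 0.03, 0, 0, 0.003, 0.75], [-0.013, 0.024, 0.05, 0, 0, 0.003, 0.75], [-0.013, 0.024, 0.07, 0, 0, 0.003, 0.75], [-0.013, 0.024, 0.075, 0, 0, 0.003, 0.75]]
  ]
}}

```text
time_s: 14.55
tcp_pos: [0.5785, -0.2833, 0.1029]
ee_rot: [0.98, 0.088, 0.153, 0.098]
contact_force: [-0.2, 0.4, -0.6]
width: 0.0659
grasp_force: 0.0
```

```bash
python3 - <<'E'
from h import *
p,R=turnpose(-.42);rel(p,R); s=bot.sense();print(s['joints'].round(2),s['contact_force'])
E
```

```text
shift/0.2 [ 0.0029 -0.0063  0.0058] turn/pi [-0.0015 -0.0011 -0.001 ] | mm [ 0.6 -1.3  1.2] deg 0.4
[-0.15  0.53  0.63  2.06 -0.79  0.36 -0.33] [-0.18694286  0.39269293 -0.60635658]
```

Well placed. Close on the head.

{"api": "arm_command", "payload": {
  "moves": [
    [[0.003, -0.006, 0.003, 0, 0, 0, 0.75], [0.003, -0.006, 0.003, 0, 0, 0, 0], [0.003, -0.006, 0.003, 0, 0, 0, 0], [0.003, -0.006, 0.003, 0, 0, 0, 0], [0.003, -0.006, 0.003, 0, 0, 0, 0]]
  ]
}}

```text
time_s: 15.05
tcp_pos: [0.5792, -0.2825, 0.103]
ee_rot: [0.979, 0.088, 0.153, 0.098]
contact_force: [0.5, -0.4, 0.4]
width: 0.0432
grasp_force: 30.0
```

```bash
python3 - <<'E'
from h import *
s=bot.sense();print(s['width'],s['grasp_force'],s['contact_force'],s['wrist_torque'])
for t in (-.21,0,.2,.43):
    p,R=turnpose(t);rel(p,R)
E
```

```text
0.043152497030675564 29.952951876364295 [ 0.49805089 -0.44982804  0.38327674] [0.09524545 0.26569002 0.02198714]
shift/0.2 [-0.0018 -0.      0.0056] turn/pi [ 0.0151 -0.0012  0.0638] | mm [-0.4 -0.   1.1] deg 11.8
shift/0.2 [-0.0026  0.0027  0.0058] turn/pi [ 0.0316 -0.0011  0.1286] | mm [-0.5  0.5  1.2] deg 23.8
shift/0.2 [-0.0039  0.0051  0.0061] turn/pi [ 0.0472 -0.0009  0.1903] | mm [-0.8  1.   1.2] deg 35.3
shift/0.2 [-0.006   0.0074  0.0066] turn/pi [ 0.0652 -0.0008  0.2613] | mm [-1.2  1.5  1.3] deg 48.5
```

{"api": "arm_command", "payload": {
  "moves": [
    [[0, 0, 0, 0.008, 0, 0.032, 0], [-0.002, 0, 0, 0.015, 0, 0.064, 0], [-0.002, 0.001, 0, 0.023, 0, 0.096, 0], [-0.002, 0.003, 0, 0.031, 0, 0.128, 0], [-0.003, 0.004, 0, 0.039, 0, 0.16, 0]]
  ]
}}

```text
time_s: 15.55
tcp_pos: [0.5788, -0.2842, 0.1034]
ee_rot: [0.974, -0.151, 0.167, -0.003]
contact_force: [-1.3, -1.7, 3.1]
width: 0.0433
grasp_force: 30.0
```

```bash
python3 - <<'E'
from h import *
s=bot.sense();print(s['width'],s['grasp_force'],s['contact_force'],s['wrist_torque'],s['joints'].round(2))
for t in (.2,.32,.43):
    p,R=turnpose(t);rel(p,R)
E
```

```text
0.04331012167335163 29.96685001532569 [-1.30165793 -1.6516374   3.10898999] [-0.22406825  0.43211061 -0.05990606] [-0.1   0.56  0.66  2.02 -0.98  0.52 -0.62]
shift/0.2 [-0.0023 -0.0015  0.0078] turn/pi [ 0.0079 -0.0014  0.029 ] | mm [-0.5 -0.3  1.6] deg 5.4
shift/0.2 [-0.0026  0.0001  0.0079] turn/pi [ 0.0173 -0.0014  0.066 ] | mm [-0.5  0.   1.6] deg 12.3
shift/0.2 [-0.003   0.0015  0.008 ] turn/pi [ 0.0259 -0.0014  0.1   ] | mm [-0.6  0.3  1.6] deg 18.6
```

{"api": "arm_command", "payload": {
  "moves": [
    [[0, 0, 0, 0.008, 0, 0.03, 0], [0, 0, 0, 0.017, 0, 0.066, 0], [-0.001, 0.001, 0, 0.026, 0, 0.1, 0], [-0.001, 0.001, 0, 0.026, 0, 0.1, 0], [-0.001, 0.001, 0, 0.026, 0, 0.1, 0]]
  ]
}}

```text
time_s: 16.05
tcp_pos: [0.5783, -0.2852, 0.1032]
ee_rot: [0.939, -0.292, 0.171, -0.067]
contact_force: [-2.3, -4.7, 3.8]
width: 0.0428
grasp_force: 30.0
```

```bash
python3 - <<'E'
from h import *
s=bot.sense();print(s['width'],s['grasp_force'],s['contact_force'],s['wrist_torque'],s['joints'].round(2))
d=snap('wrist','w6'); cv2.imwrite('pics/w6c.png',d['image'][180:360,200:460,::-1])
p,R=turnpose(.43);rel(p,R);p,R=turnpose(.43,lift=.1);rel(p,R)
E
```

```text
0.04281927487671707 29.99370730780356 [-2.33787445 -4.67526109  3.77366715] [-0.9802703   0.39359017 -0.36581398] [-0.06  0.57  0.67  2.02 -1.1   0.6  -0.78]
shift/0.2 [-0.0029 -0.0024  0.0078] turn/pi [ 0.0007 -0.0017  0.002 ] | mm [-0.6 -0.5  1.6] deg 0.5
shift/0.2 [-0.124  -0.0022 -0.4773] turn/pi [ 0.0007 -0.0017  0.002 ] | mm [-24.8  -0.4 -95.5] deg 0.5
```

View pics/w6c.png

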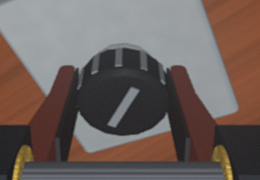

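The bar keeps its angle to the fingers while the box has turned beneath them, so the head turned with the grip by about 0.85 rad. I'll let go and back out along the axis.

{"api": "arm_command", "payload": {
  "moves": [
    [[0, 0, 0, 0, 0, 0, 0.8], [0, 0, 0, 0, 0, 0, 0.8], [0, 0, 0, 0, 0, 0, 0.8], [0, 0, 0, 0, 0, 0, 0.8], [0, 0, 0, 0, 0, 0, 0.8]]
  ]
}}

```text
time_s: 16.6
tcp_pos: [0.5785, -0.2827, 0.1025]
ee_rot: [0.939, -0.292, 0.17, -0.069]
contact_force: [-0.3, -0.0, 0.0]
width: 0.0702
grasp_force: 0.0
```

{"api": "arm_command", "payload": {
  "moves": [
    [[-0.03, 0, -0.1, 0, 0, 0, 0.8], [-0.06, 0, -0.23, 0, 0, 0, 0.8], [-0.12, 0, -0.47, 0, 0, 0, 0.8], [-0.18, 0, -0.6, 0, 0, 0, 0.8], [-0.18, 0, -0.6, 0, 0, 0, 0.8]]
  ]
}}

```text
time_s: 17.1
tcp_pos: [0.5067, -0.2667, 0.207]
ee_rot: [0.938, -0.294, 0.172, -0.069]
contact_force: [0.4, -0.1, -0.8]
width: 0.0702
grasp_force: 0.0
```

```bash
python3 - <<'E'
from h import *
S=snap('side','side3');s=bot.sense();print(s['width'],s['contact_force'],s['tcp_pos'])
c=[load(f)['image'][235:300,335:400] for f in('side0','side1','side3')]
print([np.abs(c[2].astype(int)-x).mean().round(2) for x in c[:2]])
cell=[load(f)['image'][120:180,280:340].astype(int) for f in('side2','side3')];print(np.abs(cell[0]-cell[1]).mean())
cv2.imwrite('pics/fin.png',np.vstack([cv2.resize(np.hstack(c)[:,:,::-1],None,fx=3,fy=3),cv2.resize(S['image'][100:300,200:530,::-1],(585,355))]))
E
```

```text
0.070225139528164 [ 0.56895252  0.02267006 -0.53735686] [ 0.50778199 -0.26587839  0.20580343]
[np.float64(5.34), np.float64(7.51)]
78.43175925925927
```

View pics/fin.png

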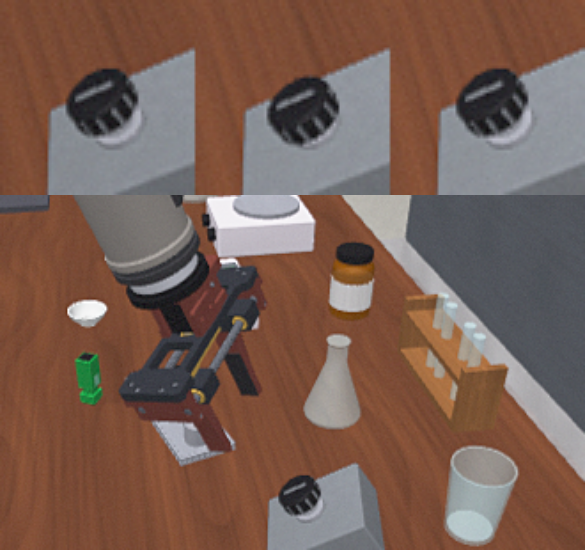

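The head (third crop) is back up and turned back, as at the start (first crop). The fingers only overlap the tray in this view: the TCP is at z = 0.21 and senses no contact. The cell was confirmed home earlier and nothing has gone near it since, so I'm handing in.

```bash
python3 -c "
from workcell import bot
print(bot.job_done())"
```

```text
the job is handed in; nothing more can be done
None
```

The stop was pressed and latched, the cell was pushed home in the well and released, and the mushroom was then turned clockwise and sprang back up; I handed the job in at about 17 s, and the judge's verdict was not shown.

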